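Click the stone wheel round to its pointer

ROBOT

A 6-joint arm with a two-finger parallel gripper is mounted at the origin on the work surface. World frame = base frame: x ahead of the robot, y to its left, z up, the work surface at z = 0. Lengths are in mm, angles in rad, forces in N, time in s.
With the tool pointing down it reaches from about 275 to 750 mm from the base axis. Payload 10.2 kg.
Tool frame: the origin (TCP) lies between the finger pads; the fingertips stand 11 mm ahead of it and the grasp point (between the pads) lies 8 mm behind it (ctrl.nose_length is the distance from the TCP to the fingertips, in mm); x points along the fingers, y is the direction in which the jaws open and shut, and the axes are right-handed (so a half turn about x gives the same grasp; the last joint's range is limited). The gripper opens to 85 mm and grips with 20 to 120 N. Pads are 22 mm wide; open, the fingers measure 114 mm over their backs; the gripper's body (76 mm by 85 mm) begins 54 mm behind the grasp point. The pads swing forward as they close: fully open they stand 13 mm farther back than shut.
Start: joints at [-1.422, 0.313, 1.498, -0, 1.331, -0.223], TCP at [190.717, -489.14, 242.294] pointing down, gripper open.
Joint ranges: [-2.94, 2.94], [-0.97, 2.17], [0.19, 2.56], [-1.23, 4.37], [0.02, 3.11], [-2.88, 2.88]. Speed limits (rad/s): [2.39, 2.39, 3.01, 3.14, 3.14, 3.14].

INTERFACE

Orientations are given as a unit quaternion [w, x, y, z].
In Python, from rig import ctrl, capture, ticket gives the robot as it stands.
- The arm moves only by the tool step_arm, never from a script. Its argument "commands" is a list of rows, each a list of 2 entries, a list of its own where there are three numbers: the shift along the world's x, y, z normalised to -1 to 1, where 1 is 0.04 m, then the turn about the world's z normalised to -1 to 1, where 1 is 180 degrees. A call has 1 to 5 rows; each row shifts and turns the commanded pose from where the row before left it; what a row does not reach is not made up. A row lasts 1/10 s, in which the tool goes at most 50 mm and 8.59 degrees, less where a joint would pass 70% of its speed; a pose out of reach is approached as far as the arm can. A call with a number of a shift or a turn outside -1 to 1 is refused whole. A call with a gripper value outside its range is refused whole. "gripper" is the closure, from -1 (fully open) to 1 (shut), so that 0 is half open, set as the call begins (left out, the last holds). The fingers move at their own pace and stop on an object; "force" is the grip in N (left out, the last holds). Time passes only in rows, so rows that do not move let the fingers close. It gives the time, the measured TCP pose, the force and the opening at its end, in the units of the state.
- ctrl.sense(): the state, without advancing time (a new reading comes with each control period).
- capture(name): name is "side" or "top" or "wrist"; returns a dict with "image" (400x640x3 uint8, blue, green, red), "fov_y" (degrees; the focal length in pixels is half the picture's height over the tangent of half this angle, whatever the lens; pixels are square), "cx", "cy" (the principal point, pixels), "k1" (the pictures are not rectified: a ray, as slopes to the right and down, at radius r is drawn at 1 + k1 r^2 times it, then the intrinsics apply), "origin" and "orientation" of the camera in the world. Camera axes: x right, y down, z forward; pixel columns grow to the right and rows downward; lengths in mm; the calibration is good to about 2 mm. A picture is of the moment at which its call begins. There is no depth.
- ticket.finish_job(): hands the job in, once; it reports no verdict.
The state is a dict: "time_s": time; "joints": joint angles; "dq": joint speeds; "tau": joint torques, N m; "eef_pos": TCP position; "ee_rot": TCP orientation; "force": force on the tool from outside, world axes, zero at the start; "wrist_torque": the same for the moment, N m; "grip_width": opening from 0.0 (shut) to 1.0 (fully open).
Only numpy, scipy, OpenCV 4.12 (cv2) and the standard library are available. Lean on these libraries where they do the work, as an engineer would, in place of code of your own. Each camera call takes 0.05 s, during which the arm holds its last target.

TASK

Advance the star-shaped thumbwheel on the stone-viewing stand (it advances counter-clockwise seen from above) by gently pushing its teeth with a fingertip, click by click, until the single domed white stone sits right at the steel pointer, and do not let the wheel run past that click. The stand must stay where it is on the bench, and the jar, the honing stone and the little bottle beside it are left alone; finish clear of everything.

Things in the scene. Friction and masses are not known exactly. Their poses are not given: they have to be found in the camera images.
- stand: Loose grey cast stand, about 1.8 kg, on the bench. Origin: centre of its underside, on the wheel's axis; z up; +x points from the axis to the pointer and lies within about 30 degrees of the world's +x, so the toothed edge on its -x side is free and nearest the robot. Foot 112 mm across, 10 mm high; drum 90 mm across up to z = 32 mm.
- pointer_tip (a point): Tip of the steel wedge-shaped pointer, 48 mm from the wheel's axis along the stand's +x, 56 mm above the bench. The wedge (z = 53 to 59 mm, up to 18 mm wide) comes from a steel post 14 mm wide that stands 79 to 89 mm from the axis and is 57 mm high.
- wheel_center (a point): On the wheel's vertical axis, 40 mm above the bench, mid-height of the teeth. Black disc 92 mm across (z = 34 to 44 mm) with 8 radial teeth, 9 mm wide, z = 34 to 46 mm, reaching to 62 mm from the axis. The gaps between teeth (27 mm wide at the disc, 39 mm at the tips) are open above and outwards, clear down to the 10 mm foot: a fingertip lowered into one can push a tooth sideways.
- stone (a point): Top of the only stone: a white dome 20 mm across, 9 mm high, fixed in the wheel 33 mm from the axis, top 53 mm above the bench. A tooth lies at the same angle about the axis as the stone. The other 7 teeth have empty flat dark pockets at their roots.
- wheel (a joint): Stone's angle about the axis from the stand's +x, rad: 0 = at the pointer, grows counter-clockwise from above. Teeth at this angle + multiples of 45 deg. A sprung detent rests every 0.785 rad (a click): pushed past half-way it snaps into the next, else springs back; it does not coast on. Takes 1 to 4 N at the teeth. Starts 2 to 4 clicks short (-1.57 to -3.14); stops at -3.53 and 1.96.
- pot_mid (a point): Middle (25 mm up) of a small amber jar with white lid, 48 mm across, 50 mm high; loose, to be left alone.
- hone_mid (a point): Middle (11 mm up) of a grey honing stone, a bar 130 x 26 x 22 mm lying flat, long along its x; loose, to be left alone.
- dropper_mid (a point): Middle (30 mm up) of a small amber bottle with black cap, 26 mm across, 60 mm high; loose, to be left alone.
Not all that is in view belongs to the job. Several things have the shape of the stand; the one meant has the colours described above.

How it is judged (in metres and radians):
On the way, in this order (a step that is already met when the one before it is completed fails the run):
1. a fingertip pushes the wheel while the stone is still more than a click short of the pointer (contact force between the fingers and stand above 0.2 N and value of joint wheel below -0.8639 rad), for 0.02 s.
2. the wheel has clicked home with the stone at the pointer (value of joint wheel between -0.1571 and 0.1571 rad), for 0.2 s.
At the end, for the whole second after the job is handed in: The wheel rests in the click with the stone at the pointer (within 9 degrees, a fifth of a click), still; the stand upright, at rest and within 20 mm of where it began; jar, honing stone and bottle within 15 mm of where they began (all of step 2 and velocity of joint wheel between -0.1 and 0.1 rad/s and distance of stand from where it was at the start of the episode below 0.02 m and angle between stand's own z axis and vertical below 0.05 rad and linear speed of stand below 0.01 m/s and distance of each of pot_mid, hone_mid, dropper_mid from where it was at the start of the episode below 0.015 m); the robot touches nothing.
It fails at once if the wheel runs past the click at the pointer (more than half a click beyond) (value of joint wheel above 0.432 rad).
It fails at once if the stand or its wheel is pushed harder than 15 N (contact force between any of the fingers, the arm and stand above 15 N).
It fails at once if the stand is shifted more than 20 mm, lifted or tipped (distance of stand from where it was at the start of the episode above 0.02 m or height (world z) of stand above 0.008 m or angle between stand's own z axis and vertical above 0.15 rad).
It fails at once if the jar, honing stone or bottle is moved more than 15 mm (distance of any of pot_mid, hone_mid, dropper_mid from where it was at the start of the episode above 0.015 m).
It also fails if it takes over 58 s, if anything falls off the work surface, if the arm or the gripper's body presses on something with over 40 N, if the wrist force passes 120 N, or if a joint passes its speed limit or range.

## Working session

There is one attempt and no reset: what is moved stays moved. The work goes in short steps, Python scripts to look and compute and a tool call to move; the robot and the scene stay as the last step left them, time stands still between calls to the robot, and variables do not carry over. Pictures are saved under pics/ and viewed, and the job is handed in when it is done.

Besides the shell and the picture viewer there is one more tool, called after "Emit:" as name(argument=value, ...), one argument or row to a line, values as JSON. step_arm: Moves the arm, as the interface text tells. Its arguments: {"type":"object","properties":{"commands":{"type":"array","items":{"type":"array"}},"gripper":{"type":"number"},"force":{"type":"number"}},"required":["commands"]}

```bash
mkdir -p pics; ls
cat > h.py <<'E'
import numpy as np, cv2
from rig import ctrl, capture, ticket
from scipy.spatial.transform import Rotation as R
def K(c):
    f=200/np.tan(np.radians(c["fov_y"])/2); return f
def rot(c):
    o=np.array(c["orientation"],float)
    return R.from_quat([o[1],o[2],o[3],o[0]]).as_matrix() if o.size==4 else o.reshape(3,3)
def ray(c,u,v):
    f=K(c); d=np.array([[(u-c["cx"])/f,(v-c["cy"])/f]])
    r=np.linalg.norm(d)
    x=r
    for _ in range(50): x=r/(1+c["k1"]*x*x)
    s=d[0]*(x/r if r>0 else 1)
    w=rot(c)@np.array([s[0],s[1],1.0]); return np.array(c["origin"],float),w/np.linalg.norm(w)
def onz(c,u,v,z):
    o,w=ray(c,u,v); return o+w*(z-o[2])/w[2]
def proj(c,p):
    q=rot(c).T@(np.array(p,float)-np.array(c["origin"],float)); s=q[:2]/q[2]; r2=s@s
    s=s*(1+c["k1"]*r2); f=K(c); return np.array([c["cx"]+f*s[0],c["cy"]+f*s[1]])
E
python3 - <<'E'
from h import *
import pickle
for n in ("top","side","wrist"):
    c=capture(n); cv2.imwrite(f"pics/{n}0.png",c["image"]); pickle.dump(c,open(f"{n}0.pkl","wb"))
    print(n,c["fov_y"],c["cx"],c["cy"],c["k1"],c["origin"],c["orientation"])
print(ctrl.sense(), ctrl.nose_length)
E
```

```text
pics
top 44.16424442364801 312.0207682481314 208.4095861482519 0.041062495765619295 [ 508.39669863   29.07155873 1162.30607169] [-0.0314795   0.70706994 -0.70574195  0.03145531]
side 49.965012045487114 319.2768272518084 199.329952310371 0.02831282092081392 [ 536.16816305 -630.92195079  566.52462835] [-0.43988308  0.89611551 -0.05231147  0.02726496]
wrist 65.90801787758123 321.56904982154185 198.40841806912118 -0.058840823273829966 [ 267.59624172 -457.68304779  375.343427  ] [ 0.13198485  0.8151414  -0.55658351 -0.09131971]
{'time_s': 0.15, 'joints': array([-1.42240383e+00,  3.13338447e-01,  1.49827886e+00,  2.44044121e-05,
        1.33100919e+00, -2.23432909e-01]), 'dq': array([ 0.00162543, -0.00167187, -0.00375417,  0.00074069,  0.00062162,
       -0.00022184]), 'tau': array([ 1.73455246e-03, -4.12368143e+01, -2.59797746e+01, -1.14249399e-04,
        3.23982189e-03, -1.43687873e-05]), 'eef_pos': array([ 190.69052945, -488.94009835,  241.85171594]), 'ee_rot': array([ 0.13033717,  0.69494426,  0.13106706, -0.69490008]), 'force': array([ 0.34401326, -0.29970301, -0.39418118]), 'wrist_torque': array([0.00651813, 0.04136472, 0.00720249]), 'grip_width': 1.0016726617983631} 11.0
```

View pics/top0.png

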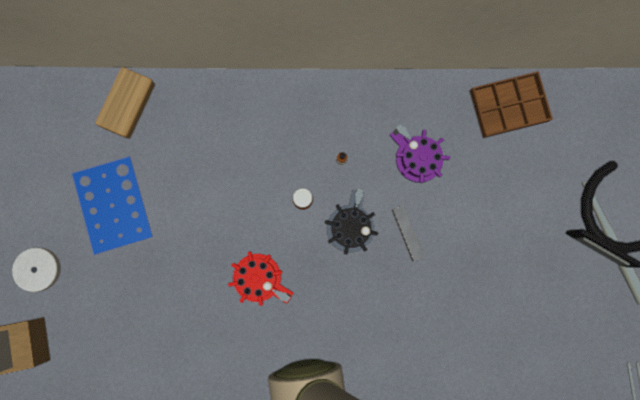

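View pics/side0.png

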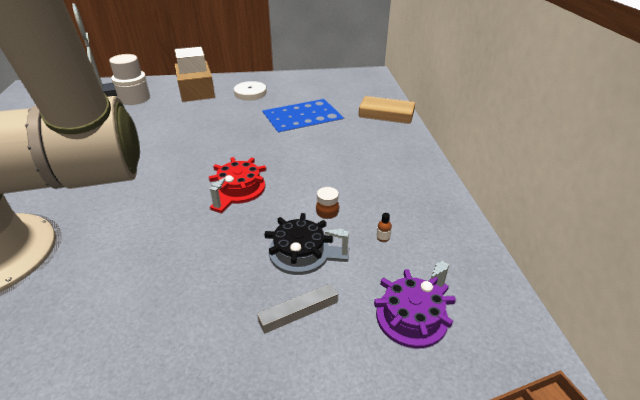

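View pics/wrist0.png

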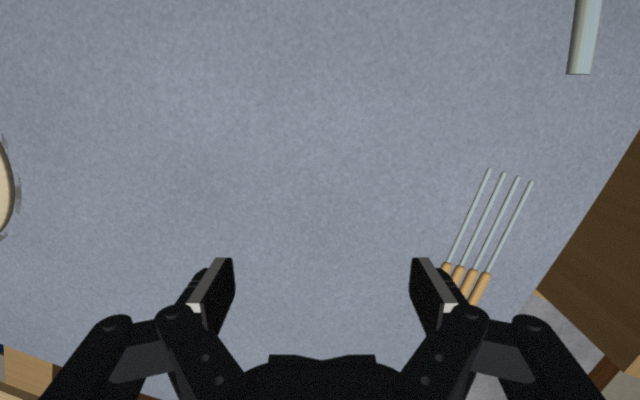

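In the top view, three things have the stand's shape: red (258,278), purple (420,157), and black wheel on grey stand (351,229). The black one matches the description. I'll check it in a close crop and measure it.

Run:
```python
from h import *
import pickle
c=pickle.load(open("top0.pkl","rb")); im=c["image"]
cr=im[165:290,280:430]; cv2.imwrite("pics/crop1.png",cv2.resize(cr,None,fx=5,fy=4.8,interpolation=cv2.INTER_CUBIC)[:600,:750])
hsv=cv2.cvtColor(im,cv2.COLOR_BGR2HSV); g=im.max(2)
def comps(m,lo,x0=280,x1=430,y0=140,y1=290):
    mm=np.zeros_like(m); mm[y0:y1,x0:x1]=m[y0:y1,x0:x1]
    n,l,s,ce=cv2.connectedComponentsWithStats(mm)
    for i in range(1,n):
        if s[i,4]>lo: print(s[i],ce[i],)
    return l,s,ce
bl=((g<60)).astype(np.uint8); print("black");comps(bl,30)
wh=((im.min(2)>185)).astype(np.uint8); print("white");l,s,ce=comps(wh,15)
cs=pickle.load(open("side0.pkl","rb"))
cv2.imwrite("pics/crop2.png",cv2.resize(cs["image"][195:280,250:370],None,fx=6,fy=6,interpolation=cv2.INTER_CUBIC))
```

```text
black
[ 325  205   53   49 1200] [349.8775     227.53083333]
white
[412 143   5   4  16] [413.75  144.375]
[294 189  17  17 224] [302.05357143 197.33928571]
[364 228   4   5  17] [365.47058824 230.35294118]
```

View pics/crop1.png

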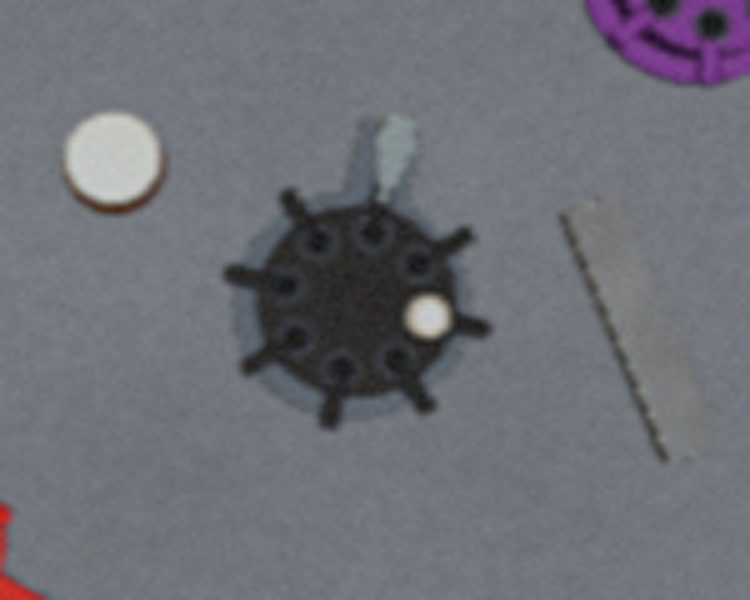

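View pics/crop2.png

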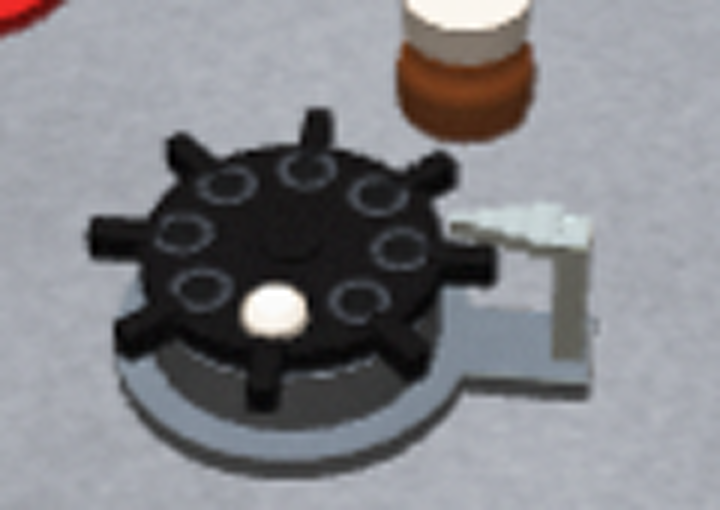

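Close crops confirm it: black wheel on a grey stand, steel pointer up (+x) at about (356,203). The one white stone is at about (365.5,229), roughly 90° clockwise of the pointer, which is two clicks. Now I'll measure the axis, the tooth angles and the neighbours.

```bash
cat > meas.py <<'E'
from h import *
def wheel(c,z=45,guess=(351,229)):
    im=c["image"]; g=im.max(2)
    m=(g<62).astype(np.uint8); gx,gy=guess
    mm=np.zeros_like(m); mm[gy-45:gy+45,gx-45:gx+45]=m[gy-45:gy+45,gx-45:gx+45]
    wh=np.zeros_like(m); w=(im.min(2)>140).astype(np.uint8)
    s=0.25; H=800 # rectified plane map, 4px/mm, 200mm
    c0=onz(c,gx,gy,z)[:2]
    ys,xs=np.mgrid[0:H,0:H]; 
    X=c0[0]+(H/2-ys)*s; Y=c0[1]+(H/2-xs)*s
    P=np.stack([X,Y,np.full_like(X,z)],-1)-np.array(c["origin"]); q=P@rot(c); sl=q[...,:2]/q[...,2:]
    r2=(sl**2).sum(-1,keepdims=True); sl=sl*(1+c["k1"]*r2); f=K(c)
    rec=cv2.remap(im,(c["cx"]+f*sl[...,0]).astype(np.float32),(c["cy"]+f*sl[...,1]).astype(np.float32),cv2.INTER_CUBIC)
    return rec,c0,s,H
def topx(u,v,c0,s,H): return np.array([c0[0]+(H/2-v)*s, c0[1]+(H/2-u)*s])
E
python3 - <<'E'
from meas import *
import pickle
c=pickle.load(open("top0.pkl","rb"))
rec,c0,s,H=wheel(c); m=(rec.max(2)<65).astype(np.uint8)
m=cv2.morphologyEx(m,cv2.MORPH_CLOSE,np.ones((13,13)))
wh=(rec.min(2)>130).astype(np.uint8)
n,l,st,ce=cv2.connectedComponentsWithStats(wh)
for i in range(1,n):
    if st[i,4]>300: print("white",st[i],topx(*ce[i],c0,s,H))
n,l,st,ce=cv2.connectedComponentsWithStats(m); i=1+np.argmax(st[1:,4]); m=(l==i).astype(np.uint8)
d=cv2.morphologyEx(m,cv2.MORPH_OPEN,cv2.getStructuringElement(cv2.MORPH_ELLIPSE,(81,81)))
co=max(cv2.findContours(d,0,1)[0],key=cv2.contourArea); e=cv2.fitEllipse(co); print("disc",e, np.array(e[1])*s, topx(*e[0],c0,s,H))
ctr=topx(*e[0],c0,s,H)
# teeth
t=m.copy(); 
ys,xs=np.nonzero(m); p=np.stack([c0[0]+(H/2-ys)*s,c0[1]+(H/2-xs)*s],1)-ctr
r=np.hypot(*p.T);a=np.degrees(np.arctan2(p[:,1],p[:,0]))
k=(r>51)&(r<60)
ph=np.angle(np.exp(1j*8*np.radians(a[k])).mean()); print("tooth phase deg",np.degrees(ph)/8)
cen=[]
for j in range(8):
    th=np.degrees(ph)/8+45*j; da=(a-th+180)%360-180; kk=(abs(da)<15)&(r>50)
    print(j,round(th,1),round(r[kk].max(),1) if kk.any() else None, kk.sum(), np.degrees(np.median(da[kk])) /57.3 if kk.any() else None)
    if kk.any(): cen.append(ctr+ (r[kk].max())*np.array([np.cos(np.radians(th)),np.sin(np.radians(th))]))
cv2.imwrite("pics/rec1.png",cv2.resize(rec,(600,600)))
# neighbours
for n,(u,v,z) in dict(jar=(302,197.3,50),drop=(342,157,58)).items(): print(n,onz(c,u,v,z))
for u,v in [(393,210),(412,260),(420,250),(402,208)]: print("hone",onz(c,u,v,22))
cv2.imwrite("pics/mask1.png",m*255)
E
```

```text
white [   0   33   42  154 4752] [634.54528915  36.49158409]
white [ 445   32   55  131 3844] [638.4914939  -76.64083313]
white [ 494  378   70   72 3907] [558.15771736 -91.4881707 ]
disc ((385.9615173339844, 382.27581787109375), (329.4932861328125, 373.2838134765625), 13.51033878326416) [82.37332153 93.32095337] [565.88579386 -55.71133733]
tooth phase deg -12.336469521424528
0 -12.3 None 0 None
1 32.7 58.9 920 -3.054384150183855
2 77.7 57.4 866 -0.7303533928391746
3 122.7 58.3 843 2.077924111996724
4 167.7 60.4 1227 2.872102935563714
5 212.7 63.1 1453 1.7997573878011863
6 257.7 64.2 1698 -0.4136935455614648
7 302.7 63.3 1441 -2.757676639802778
jar [632.96390125  51.99500203  50.        ]
drop [724.20277565 -38.59277145  58.        ]
hone [ 606.84074234 -158.59625436   22.        ]
hone [ 491.701795   -200.56509699   22.        ]
hone [ 514.62767113 -219.30446329   22.        ]
hone [ 611.53672887 -179.48088086   22.        ]
```

View pics/rec1.png

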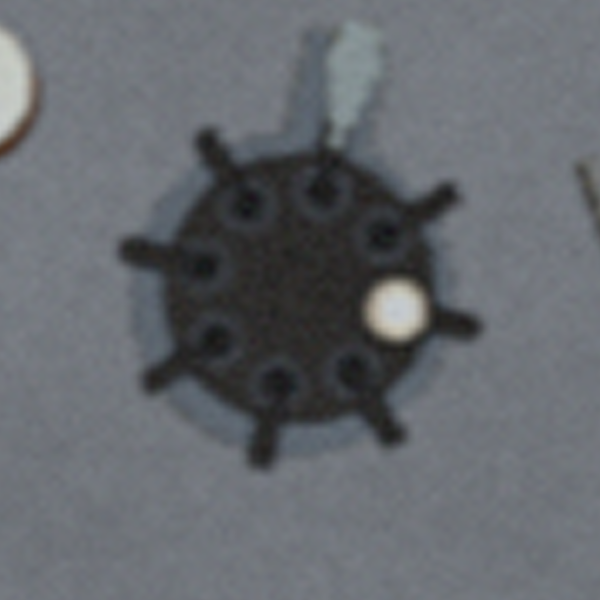

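The missing stone biased the disc fit. I'll refit with the stone included.

```bash
cat >> meas.py <<'E'
def fit(c,verbose=True,guess=(351,229)):
    rec,c0,s,H=wheel(c,45,guess)
    n,l,st,ce=cv2.connectedComponentsWithStats((rec.min(2)>130).astype(np.uint8))
    js=[i for i in range(1,n) if st[i,4]>1500 and np.hypot(*(ce[i]-H/2))<200 and max(st[i,2:4])<100]
    m=(rec.max(2)<68).astype(np.uint8)
    stone=None
    if js:
        j=js[0]; m|=cv2.dilate((l==j).astype(np.uint8),np.ones((25,25)))
        u,v=ce[j]; P=topx(u,v,c0,s,H) # at plane 45 -> dome mid height ~48
        o=np.array(c["origin"]); stone=(o+(np.array([*P,45])-o)*((49-o[2])/(45-o[2])))[:2]
    m=cv2.morphologyEx(m,cv2.MORPH_CLOSE,cv2.getStructuringElement(cv2.MORPH_ELLIPSE,(15,15)))
    n,l,st,ce=cv2.connectedComponentsWithStats(m); i=1+np.argmax(st[1:,4]); m=(l==i).astype(np.uint8)
    d=cv2.morphologyEx(m,cv2.MORPH_OPEN,cv2.getStructuringElement(cv2.MORPH_ELLIPSE,(121,121)))
    co=max(cv2.findContours(d,0,1)[0],key=cv2.contourArea); e=cv2.fitEllipse(co)
    ctr=topx(*e[0],c0,s,H)
    t=((m>0)&(cv2.dilate(d,np.ones((9,9)))==0)).astype(np.uint8)
    n,l,st,ce=cv2.connectedComponentsWithStats(t); out=[]
    for i in range(1,n):
        if st[i,4]<400: continue
        p=topx(*ce[i],c0,s,H)-ctr; out.append((np.degrees(np.arctan2(p[1],p[0])),np.hypot(*p)))
    if verbose:
        print("disc axes",np.array(e[1])*s,"ctr",ctr,"stone",stone, "r",np.hypot(*(stone-ctr)) if stone is not None else None, "ang",np.degrees(np.arctan2(*(stone-ctr)[::-1])) if stone is not None else None)
        print("teeth",[(round(a,1),round(r,1)) for a,r in sorted(out)])
    return ctr,stone,sorted(out)
E
python3 - <<'E'
from meas import *
import pickle
c=pickle.load(open("top0.pkl","rb")); fit(c)
s=pickle.load(open("side0.pkl","rb"))
# pointer tip: triangulate (356,205)top & side crop (452,222)/6
def tri(a,ua,b,ub):
    o1,d1=ray(a,*ua);o2,d2=ray(b,*ub)
    A=np.stack([d1,-d2],1);t=np.linalg.lstsq(A,o2-o1,rcond=None)[0]
    return (o1+d1*t[0]+o2+d2*t[1])/2, np.linalg.norm(o1+d1*t[0]-o2-d2*t[1])
print("pointer tri",tri(c,(356,205),s,(250+450/6,195+222/6)), onz(c,356,205,56))
print("stone tri",tri(c,(365.5,230.5),s,(250+275/6,195+308/6)))
for p in [onz(c,362,190,58)]: print("post",p)
E
```

```text
disc axes [89.9681778 90.4324646] ctr [565.31690043 -58.90848852] stone [557.97957094 -91.05656209] r 32.9747636577927 ang -102.856704926655
teeth [(np.float64(-148.1), np.float64(53.5)), (np.float64(-102.9), np.float64(53.6)), (np.float64(-57.9), np.float64(53.6)), (np.float64(32.2), np.float64(53.7)), (np.float64(77.3), np.float64(53.3)), (np.float64(122.2), np.float64(53.8)), (np.float64(167.2), np.float64(53.6))]
pointer tri (array([614.7191301 , -69.90198859,  55.73697112]), np.float64(0.7226241651528962)) [615.05634731 -69.89882184  56.        ]
stone tri (array([559.37099491, -91.76525514,  47.50355015]), np.float64(2.70426900498077))
post [648.87494571 -83.44318067  58.        ]
```

Measurements agree with the given sizes:
- **Disc:** 90 mm across.
- **Stone:** 33.0 mm from the axis.
- **Pointer:** z = 55.7 mm, at −12.5°.
- **Stone angle:** −102.9°, so the joint is at about −90° = two clicks short.
- **Teeth:** at −12.8° + 45°k.

Next I'll work out the approach into the gap at about 145° on the robot's side, which pushes the tooth at 167°.

```bash
cat > go.py <<'E'
from h import *
C=np.array([565.3,-58.9])
def yaw(s=None):
    s=s or ctrl.sense(); q=s["ee_rot"]; m=R.from_quat([q[1],q[2],q[3],q[0]]).as_matrix()
    return m, np.degrees(np.arctan2(m[1,1],m[0,1]))
def tgt(ang,r): a=np.radians(ang); return C+r*np.array([np.cos(a),np.sin(a)])
E
python3 - <<'E'
from go import *
m,y=yaw(); print(m.round(3),y, ctrl.sense()["joints"][5])
for a in (145,160,170,180,190,200,210,220,230): print(a,tgt(a,66.5).round(1))
s=ctrl.sense(); d=np.array([*tgt(144.7,66.5),140])-s["eef_pos"]; print(d, d/40)
E
```

```text
[[-0.     0.363 -0.932]
 [ 0.001 -0.932 -0.363]
 [-1.    -0.001 -0.   ]] -68.69629912541399 -0.22343290914178565
145 [510.8 -20.8]
160 [502.8 -36.2]
170 [499.8 -47.4]
180 [498.8 -58.9]
190 [499.8 -70.4]
200 [502.8 -81.6]
210 [507.7 -92.2]
220 [ 514.4 -101.6]
230 [ 522.6 -109.8]
[ 320.33632081  468.46763037 -101.85171594] [ 8.00840802 11.71169076 -2.5462929 ]
```

Emit:
step_arm(
  commands=[
    [[0.4, 0.585, 0], 0.0093],
    [[0.4, 0.585, 0], 0.0093],
    [[0.4, 0.585, 0], 0.0093],
    [[0.4, 0.585, 0], 0.0093],
    [[0.4, 0.585, 0], 0.0093],
  ],
  gripper=1,
  force=20,
)

```text
time_s: 0.65
eef_pos: [271.2, -371.0, 242.1]
ee_rot: [-0.181, -0.683, -0.182, 0.683]
force: [-0.1, -0.4, 0.8]
grip_width: 0.142
```

Emit:
step_arm(
  commands=[
    [[0.4, 0.585, 0], 0.0093],
    [[0.4, 0.585, 0], 0.0093],
    [[0.4, 0.585, 0], 0.0093],
    [[0.4, 0.585, 0], 0.0093],
    [[0.4, 0.585, 0], 0.0093],
  ],
)

```text
time_s: 1.15
eef_pos: [351.2, -254.0, 242.2]
ee_rot: [-0.231, -0.668, -0.231, 0.668]
force: [-0.0, -0.2, 0.2]
grip_width: -0.001
```

Emit:
step_arm(
  commands=[
    [[0.4, 0.585, 0], 0.0093],
    [[0.4, 0.585, 0], 0.0093],
    [[0.4, 0.585, 0], 0.0093],
    [[0.4, 0.585, 0], 0.0093],
    [[0.4, 0.585, 0], 0.0093],
  ],
)

```text
time_s: 1.65
eef_pos: [431.2, -137.0, 242.2]
ee_rot: [-0.279, -0.65, -0.279, 0.65]
force: [-0.1, -0.8, -0.7]
grip_width: 0.001
```

Emit:
step_arm(
  commands=[
    [[0.4, 0.585, -0.4], 0.0093],
    [[0.4, 0.585, -0.4], 0.0093],
    [[0.4, 0.585, -0.4], 0.0093],
    [[0.4, 0.585, -0.4], 0.0093],
    [[0.4, 0.585, -0.4], 0.0093],
  ],
)

```text
time_s: 2.15
eef_pos: [511.2, -20.0, 161.5]
ee_rot: [-0.326, -0.628, -0.326, 0.628]
force: [0.9, -0.4, -0.5]
grip_width: -0.003
```

Run:
```python
from go import *
import pickle
for n in ("wrist","side","top"):
    c=capture(n); cv2.imwrite(f"pics/{n}1.png",c["image"]); pickle.dump(c,open(f"{n}1.pkl","wb"))
    s=ctrl.sense(); p=s["eef_pos"].copy(); t=p.copy(); t[2]-=11
    print(n,"TCP px",proj(c,p),"tip px",proj(c,t))
    if n=="wrist":
        m,y=yaw()
        print("yaw",y)
        # project expected tooth tips / axis into wrist
        print("axis@45",proj(c,[*C,45]), [proj(c,[*tgt(a,62),46]).round(0) for a in (122.2,167.2,212.2)])
    if n=="side":
        cv2.imwrite("pics/side1c.png",cv2.resize(c["image"][100:260,190:390],None,fx=4,fy=3.75))
```

```text
wrist TCP px [319.4983202  265.50503271] tip px [319.64669597 254.8176503 ]
yaw -34.96707385413519
axis@45 [399.75090146 199.20699592] [array([334., 172.]), array([333., 225.]), array([369., 259.])]
side TCP px [261.064588   170.66971315] tip px [261.58292157 176.02832305]
top TCP px [336.28345365 251.4141136 ] tip px [336.01950014 251.42512681]
```

View pics/wrist1.png

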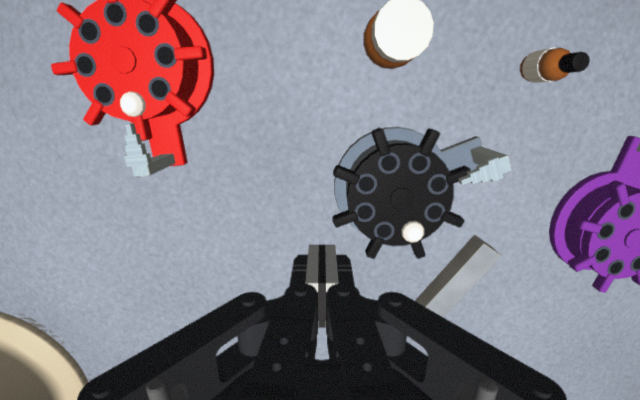

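View pics/side1c.png

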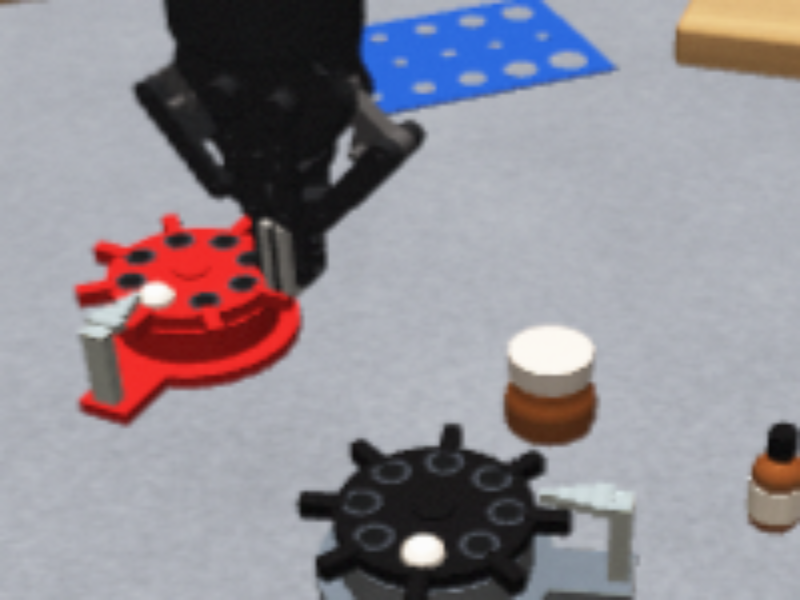

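The wrist view shows the shut fingers at (320,250). The wheel axis appears at (400,197), against a predicted (400,199), and the teeth at (340,175) and (335,222) also match. The fingertip pads are narrow, about 13 mm together and 22 mm wide. The gap at 145° is open, so I'll lower into it at radius 63.

Emit:
step_arm(
  commands=[
    [[0.068, -0.062, -0.5], 0],
    [[0, 0, -0.5], 0],
    [[0, 0, -0.5], 0],
    [[0, 0, -0.4], 0],
    [[0, 0, -0.2], 0],
  ],
)

```text
time_s: 2.8
eef_pos: [512.9, -24.3, 77.6]
ee_rot: [-0.325, -0.628, -0.325, 0.628]
force: [0.6, -0.2, -0.4]
grip_width: -0.007
```

Run:
```python
from go import *
import pickle
for n in ("wrist","side"):
    c=capture(n); cv2.imwrite(f"pics/{n}2.png",c["image"]); pickle.dump(c,open(f"{n}2.pkl","wb"))
    if n=="side": cv2.imwrite("pics/side2c.png",cv2.resize(c["image"][130:280,210:370],None,fx=4.5,fy=4))
s=ctrl.sense(); print(s["eef_pos"],s["force"],yaw(s)[1])
```

```text
[513.06443425 -24.11493629  78.05166126] [0.37293057 0.0280513  0.16806148] -35.26832863604804
```

View pics/wrist2.png

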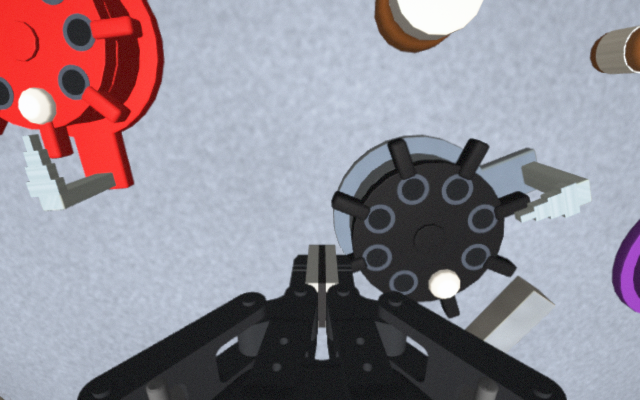

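View pics/side2c.png

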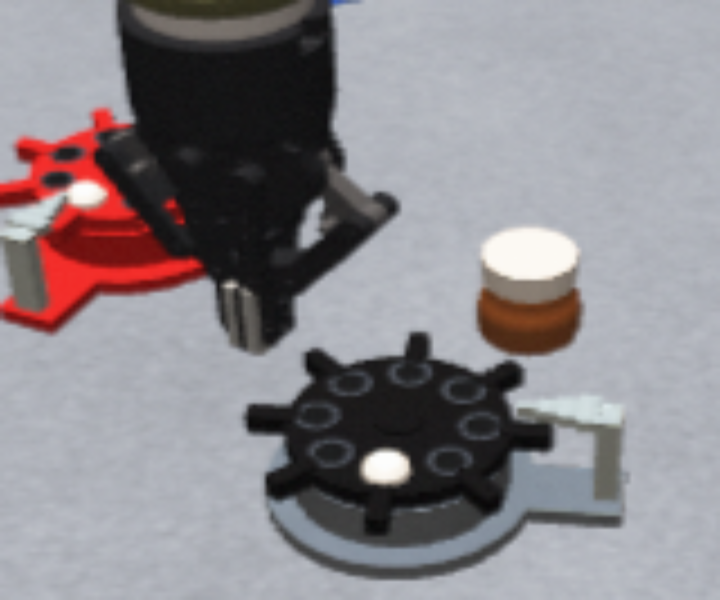

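The gap is directly below the finger: teeth at (350,205) and (355,263) sit either side in the wrist view. Nudge 1 to 1.5 mm and lower to TCP z of about 41 mm.

Emit:
step_arm(
  commands=[
    [[0.025, 0.0375, -0.2], 0],
    [[0, 0, -0.2], 0],
    [[0, 0, -0.2], 0],
    [[0, 0, -0.2], 0],
    [[0, 0, -0.125], 0],
  ],
)

```text
time_s: 3.4
eef_pos: [514.2, -22.0, 40.4]
ee_rot: [-0.325, -0.628, -0.326, 0.628]
force: [0.7, -0.0, -0.6]
grip_width: 0.0
```

Run:
```python
from go import *
import pickle
for n in ("wrist","side"):
    c=capture(n); cv2.imwrite(f"pics/{n}3.png",c["image"]); pickle.dump(c,open(f"{n}3.pkl","wb"))
    if n=="side": cv2.imwrite("pics/side3c.png",cv2.resize(c["image"][130:280,210:370],None,fx=4.5,fy=4))
s=ctrl.sense(); print(s["eef_pos"],s["force"],yaw(s)[1])
d=s["eef_pos"][:2]-C; print(np.hypot(*d),np.degrees(np.arctan2(d[1],d[0])))
```

```text
[514.06994592 -22.03371704  40.5148244 ] [ 0.37911177 -0.3896718  -0.2708758 ] -35.219115672845064
63.11609351730745 144.2603722523953
```

View pics/wrist3.png

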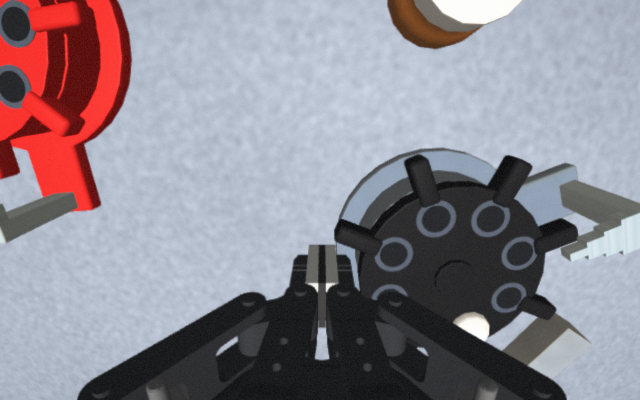

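View pics/side3c.png

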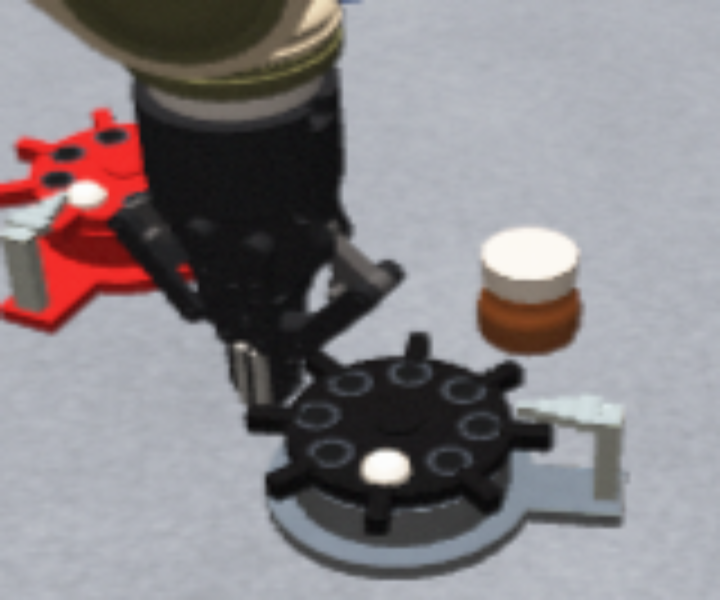

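The finger is down in the gap between the teeth at (350,232) and the hidden one, with no contact force. Now I'll compute the arc steps.

```bash
cat > arc.py <<'E'
from go import *
import sys
def arc(a0,a1,step,r=63):
    p=tgt(a0,r); a=a0
    while a<a1-1e-6:
        b=min(a+step,a1); q=tgt(b,r); d=(q-p)/40; print(f"{b:.1f} [[{d[0]:.3f}, {d[1]:.3f}, 0], {(b-a)/180:.4f}]",q.round(1)); p=q;a=b
arc(*map(float,sys.argv[1:]))
E
python3 arc.py 144.3 184.3 2
```

```text
146.3 [[-0.031, -0.045, 0], 0.0111] [512.9 -23.9]
148.3 [[-0.030, -0.046, 0], 0.0111] [511.7 -25.8]
150.3 [[-0.028, -0.047, 0], 0.0111] [510.6 -27.7]
152.3 [[-0.026, -0.048, 0], 0.0111] [509.5 -29.6]
154.3 [[-0.025, -0.049, 0], 0.0111] [508.5 -31.6]
156.3 [[-0.023, -0.050, 0], 0.0111] [507.6 -33.6]
158.3 [[-0.021, -0.051, 0], 0.0111] [506.8 -35.6]
160.3 [[-0.019, -0.051, 0], 0.0111] [506.  -37.7]
162.3 [[-0.018, -0.052, 0], 0.0111] [505.3 -39.7]
164.3 [[-0.016, -0.053, 0], 0.0111] [504.7 -41.9]
166.3 [[-0.014, -0.053, 0], 0.0111] [504.1 -44. ]
168.3 [[-0.012, -0.054, 0], 0.0111] [503.6 -46.1]
170.3 [[-0.010, -0.054, 0], 0.0111] [503.2 -48.3]
172.3 [[-0.008, -0.054, 0], 0.0111] [502.9 -50.5]
174.3 [[-0.006, -0.055, 0], 0.0111] [502.6 -52.6]
176.3 [[-0.005, -0.055, 0], 0.0111] [502.4 -54.8]
178.3 [[-0.003, -0.055, 0], 0.0111] [502.3 -57. ]
180.3 [[-0.001, -0.055, 0], 0.0111] [502.3 -59.2]
182.3 [[0.001, -0.055, 0], 0.0111] [502.4 -61.4]
184.3 [[0.003, -0.055, 0], 0.0111] [502.5 -63.6]
```

Emit:
step_arm(
  commands=[
    [[-0.031, -0.045, 0], 0.011],
    [[-0.03, -0.046, 0], 0.011],
    [[-0.028, -0.047, 0], 0.011],
    [[-0.026, -0.048, 0], 0.011],
    [[-0.025, -0.049, 0], 0.011],
  ],
)

```text
time_s: 4.0
eef_pos: [509.0, -31.5, 41.6]
ee_rot: [0.379, 0.597, 0.379, -0.597]
force: [-0.0, 1.9, 0.2]
grip_width: -0.002
```

Emit:
step_arm(
  commands=[
    [[-0.023, -0.05, 0], 0.011],
    [[-0.021, -0.051, 0], 0.011],
    [[-0.019, -0.051, 0], 0.011],
  ],
)

```text
time_s: 4.3
eef_pos: [506.4, -37.5, 41.5]
ee_rot: [0.409, 0.577, 0.409, -0.577]
force: [-0.4, 1.9, -0.0]
grip_width: 0.003
```

```bash
cat > look.py <<'E'
from go import *
import pickle,sys
k=sys.argv[1]
s=ctrl.sense()
d=s["eef_pos"][:2]-C; print("t",s["time_s"],s["eef_pos"].round(1),"F",s["force"].round(2),"yaw",yaw(s)[1].round(1),"r",np.hypot(*d).round(1),"ang",(np.degrees(np.arctan2(d[1],d[0]))%360).round(1))
c=capture("side"); pickle.dump(c,open(f"side{k}.pkl","wb")); cv2.imwrite(f"pics/side{k}c.png",cv2.resize(c["image"][160:280,230:370],None,fx=5,fy=5,interpolation=cv2.INTER_CUBIC))
E
python3 look.py 4
```

```text
t 4.3 [506.4 -37.5  41.5] F [-0.4   1.92 -0.01] yaw -19.3 r 62.6 ang 160.1
```

View pics/side4c.png

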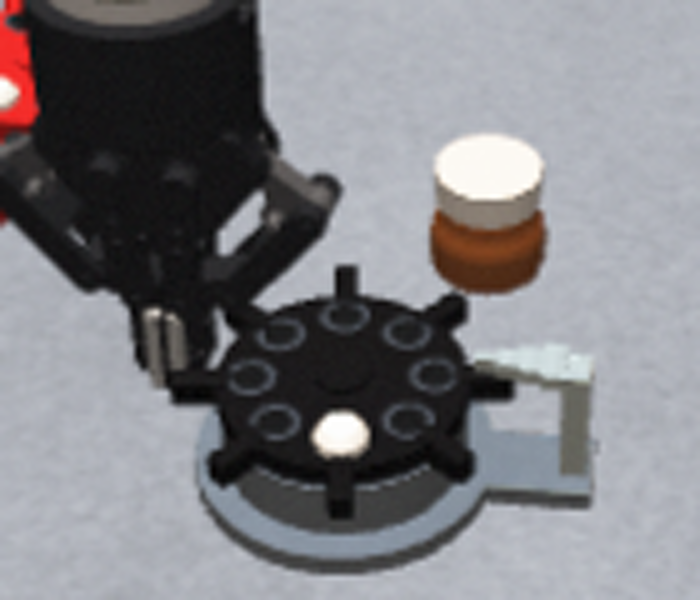

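The finger presses the tooth with about 2 N. The stone has moved from crop px ~(320,436) to (340,434) and the foot hasn't moved. Continue along the arc.

Emit:
step_arm(
  commands=[
    [[-0.018, -0.052, 0], 0.011],
    [[-0.016, -0.053, 0], 0.011],
    [[-0.014, -0.053, 0], 0.011],
    [[-0.012, -0.054, 0], 0.011],
  ],
)

```text
time_s: 4.75
eef_pos: [504.0, -46.0, 41.5]
ee_rot: [0.448, 0.547, 0.448, -0.547]
force: [-0.3, 0.6, 0.9]
grip_width: -0.001
```

Emit:
step_arm(
  commands=[
    [[-0.01, -0.054, 0], 0.011],
    [[-0.008, -0.054, 0], 0.011],
    [[-0.006, -0.055, 0], 0.011],
  ],
)

```text
time_s: 5.05
eef_pos: [503.0, -52.6, 41.5]
ee_rot: [0.476, 0.523, 0.475, -0.523]
force: [-0.7, -0.1, -0.7]
grip_width: -0.001
```

```bash
python3 look.py 5
```

```text
t 5.05 [503.  -52.6  41.5] F [-0.73 -0.07 -0.68] yaw -5.5 r 62.6 ang 174.3
```

View pics/side5c.png

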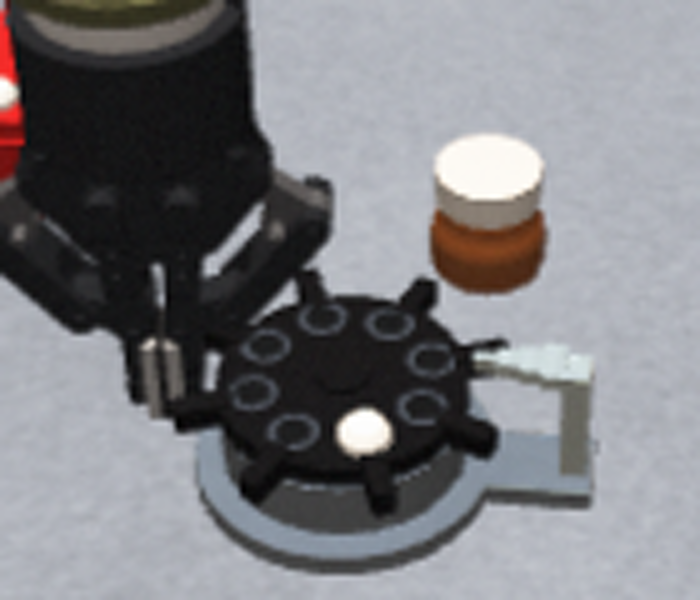

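Just at the half-way hump: stone at crop px (364,432), force near zero. Two or three more steps.

Emit:
step_arm(
  commands=[
    [[-0.005, -0.055, 0], 0.011],
    [[-0.003, -0.055, 0], 0.011],
    [[0, 0, 0], 0],
    [[0, 0, 0], 0],
  ],
)

```text
time_s: 5.5
eef_pos: [502.8, -57.1, 41.4]
ee_rot: [0.493, 0.507, 0.493, -0.507]
force: [-1.2, -2.3, 0.4]
grip_width: -0.003
```

```bash
python3 look.py 6
```

```text
t 5.5 [502.8 -57.1  41.4] F [-1.23 -2.28  0.42] yaw -1.6 r 62.5 ang 178.4
```

View pics/side6c.png

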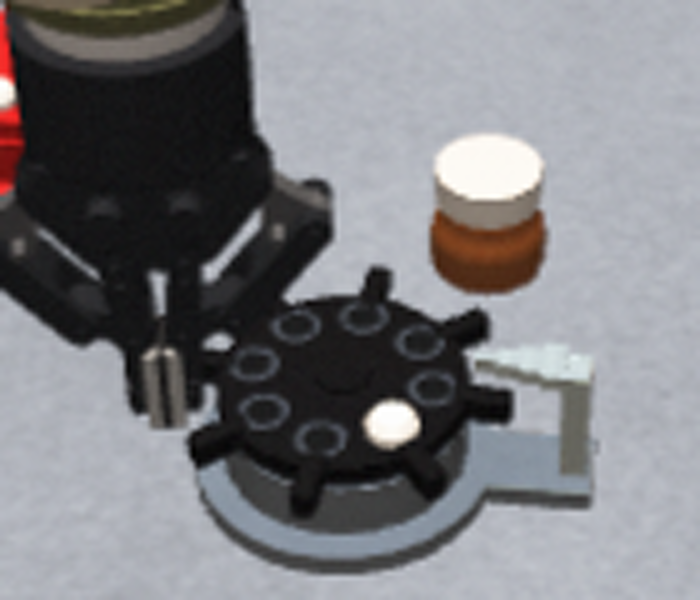

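First click done: stone at crop px (392,424), with the trailing tooth resting lightly on the back of the finger as expected. Continue the arc to the next half-way point, at finger angle about 220°.

```bash
python3 arc.py 178.3 234.3 2
```

```text
180.3 [[-0.001, -0.055, 0], 0.0111] [502.3 -59.2]
182.3 [[0.001, -0.055, 0], 0.0111] [502.4 -61.4]
184.3 [[0.003, -0.055, 0], 0.0111] [502.5 -63.6]
186.3 [[0.005, -0.055, 0], 0.0111] [502.7 -65.8]
188.3 [[0.007, -0.055, 0], 0.0111] [503. -68.]
190.3 [[0.009, -0.054, 0], 0.0111] [503.3 -70.2]
192.3 [[0.011, -0.054, 0], 0.0111] [503.7 -72.3]
194.3 [[0.013, -0.054, 0], 0.0111] [504.3 -74.5]
196.3 [[0.015, -0.053, 0], 0.0111] [504.8 -76.6]
198.3 [[0.016, -0.052, 0], 0.0111] [505.5 -78.7]
200.3 [[0.018, -0.052, 0], 0.0111] [506.2 -80.8]
202.3 [[0.020, -0.051, 0], 0.0111] [507.  -82.8]
204.3 [[0.022, -0.050, 0], 0.0111] [507.9 -84.8]
206.3 [[0.023, -0.050, 0], 0.0111] [508.8 -86.8]
208.3 [[0.025, -0.049, 0], 0.0111] [509.8 -88.8]
210.3 [[0.027, -0.048, 0], 0.0111] [510.9 -90.7]
212.3 [[0.029, -0.047, 0], 0.0111] [512.  -92.6]
214.3 [[0.030, -0.046, 0], 0.0111] [513.3 -94.4]
216.3 [[0.032, -0.045, 0], 0.0111] [514.5 -96.2]
218.3 [[0.033, -0.044, 0], 0.0111] [515.9 -97.9]
220.3 [[0.035, -0.043, 0], 0.0111] [517.3 -99.6]
222.3 [[0.036, -0.041, 0], 0.0111] [ 518.7 -101.3]
224.3 [[0.038, -0.040, 0], 0.0111] [ 520.2 -102.9]
226.3 [[0.039, -0.039, 0], 0.0111] [ 521.8 -104.4]
228.3 [[0.040, -0.037, 0], 0.0111] [ 523.4 -105.9]
230.3 [[0.042, -0.036, 0], 0.0111] [ 525.1 -107.4]
232.3 [[0.043, -0.034, 0], 0.0111] [ 526.8 -108.7]
234.3 [[0.044, -0.033, 0], 0.0111] [ 528.5 -110.1]
```

Emit:
step_arm(
  commands=[
    [[-0.001, -0.055, 0], 0.011],
    [[0.001, -0.055, 0], 0.011],
    [[0.003, -0.055, 0], 0.011],
    [[0.005, -0.055, 0], 0.011],
    [[0.007, -0.055, 0], 0.011],
  ],
)

```text
time_s: 6.05
eef_pos: [503.2, -67.9, 41.3]
ee_rot: [0.535, 0.462, 0.535, -0.462]
force: [0.4, 0.1, 0.2]
grip_width: 0.002
```

Emit:
step_arm(
  commands=[
    [[0.009, -0.054, 0], 0.011],
    [[0.011, -0.054, 0], 0.011],
    [[0.013, -0.054, 0], 0.011],
    [[0.015, -0.053, 0], 0.011],
    [[0.016, -0.052, 0], 0.011],
  ],
)

```text
time_s: 6.55
eef_pos: [505.8, -78.5, 41.3]
ee_rot: [0.573, 0.414, 0.573, -0.414]
force: [0.8, 1.3, 0.0]
grip_width: 0.0
```

Emit:
step_arm(
  commands=[
    [[0.018, -0.052, 0], 0.011],
    [[0.02, -0.051, 0], 0.011],
    [[0.022, -0.05, 0], 0.011],
    [[0.023, -0.05, 0], 0.011],
    [[0.025, -0.049, 0], 0.011],
  ],
)

```text
time_s: 7.05
eef_pos: [509.9, -88.5, 41.2]
ee_rot: [0.606, 0.363, 0.607, -0.363]
force: [-1.0, 0.3, 0.4]
grip_width: -0.002
```

```bash
python3 look.py 7
```

```text
t 7.05 [509.9 -88.5  41.2] F [-1.02  0.33  0.37] yaw 28.2 r 62.8 ang 208.1
```

View pics/side7c.png

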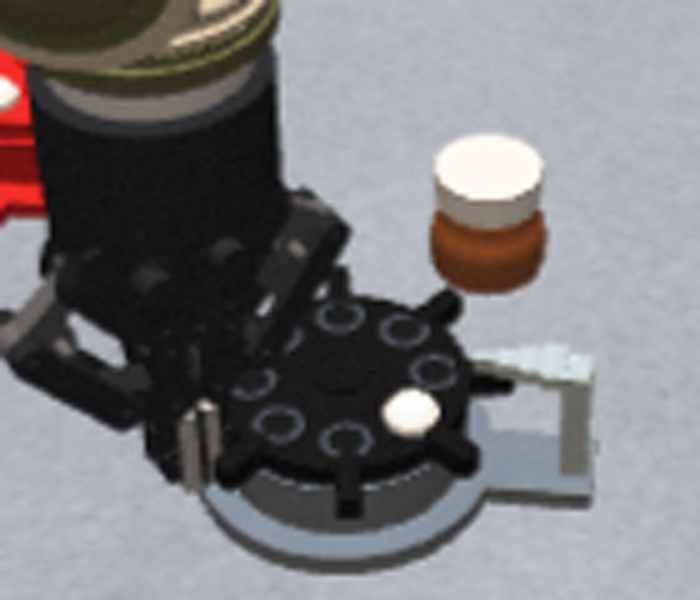

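The stone is moving on at crop px (411,411), about 11° into the second click, with low force and the stand still. Continue to just short of the hump, then over it.

Emit:
step_arm(
  commands=[
    [[0.027, -0.048, 0], 0.011],
    [[0.029, -0.047, 0], 0.011],
    [[0.03, -0.046, 0], 0.011],
    [[0.032, -0.045, 0], 0.011],
    [[0.033, -0.044, 0], 0.011],
  ],
)

```text
time_s: 7.6
eef_pos: [516.1, -97.8, 41.3]
ee_rot: [0.636, 0.31, 0.636, -0.31]
force: [-0.9, -0.1, 1.3]
grip_width: 0.003
```

Emit:
step_arm(
  commands=[
    [[0.035, -0.043, 0], 0.011],
    [[0.036, -0.041, 0], 0.011],
    [[0, 0, 0], 0],
    [[0, 0, 0], 0],
  ],
)

```text
time_s: 8.0
eef_pos: [519.1, -101.3, 41.3]
ee_rot: [0.646, 0.288, 0.646, -0.288]
force: [0.2, -0.0, -0.1]
grip_width: -0.0
```

```bash
python3 look.py 8
```

```text
t 8.0 [ 519.1 -101.3   41.3] F [ 0.2  -0.03 -0.11] yaw 41.9 r 62.7 ang 222.5
```

View pics/side8c.png

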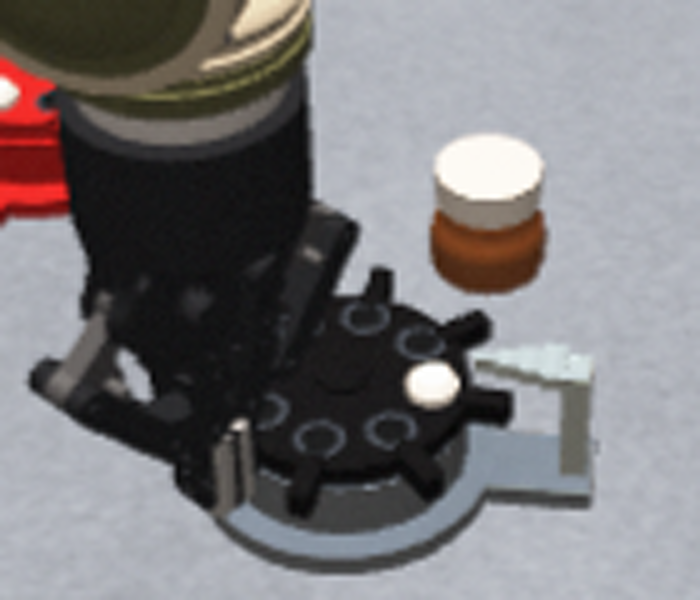

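Second click made: the stone is at crop px (432,384), in line with the pointer, and the contact force is about zero. I'll move to the middle of the gap (about 232°) so nothing rubs, then lift straight out.

Emit:
step_arm(
  commands=[
    [[0.038, -0.04, 0], 0.011],
    [[0.039, -0.039, 0], 0.011],
    [[0.04, -0.037, 0], 0.011],
    [[0.042, -0.036, 0], 0.011],
    [[0, 0, 0], 0],
  ],
)

```text
time_s: 8.55
eef_pos: [525.4, -107.4, 41.3]
ee_rot: [0.664, 0.242, 0.664, -0.242]
force: [0.1, -0.4, 0.1]
grip_width: 0.003
```

Emit:
step_arm(
  commands=[
    [[0, 0, 0.15], 0],
    [[0, 0, 0.2], 0],
    [[0, 0, 0.3], 0],
    [[0, 0, 0.5], 0],
    [[0, 0, 0.7], 0],
  ],
)

```text
time_s: 9.05
eef_pos: [524.9, -107.2, 116.3]
ee_rot: [0.664, 0.242, 0.665, -0.242]
force: [0.7, 0.3, -1.1]
grip_width: -0.001
```

Emit:
step_arm(
  commands=[
    [[-0.3, 0, 0.8], 0],
    [[-0.5, 0, 0.8], 0],
    [[-0.6, 0, 0.5], 0],
    [[-0.6, 0, 0.2], 0],
    [[-0.6, 0, 0], 0],
  ],
)

```text
time_s: 9.55
eef_pos: [420.8, -107.5, 209.5]
ee_rot: [0.666, 0.242, 0.663, -0.243]
force: [-0.4, -0.5, -0.6]
grip_width: 0.0
```

Emit:
step_arm(
  commands=[
    [[-0.6, -0.4, 0], 0],
    [[-0.6, -0.4, 0], 0],
    [[-0.6, -0.4, 0], 0],
    [[0, 0, 0], 0],
    [[0, 0, 0], 0],
  ],
)

```text
time_s: 10.05
eef_pos: [349.4, -155.5, 208.1]
ee_rot: [0.665, 0.243, 0.664, -0.243]
force: [1.1, 0.0, -0.5]
grip_width: -0.001
```

```bash
python3 - <<'E'
from meas import *
import pickle
c=capture("top"); c0=pickle.load(open("top0.pkl","rb")); cv2.imwrite("pics/top9.png",c["image"])
cv2.imwrite("pics/top9c.png",cv2.resize(c["image"][165:290,280:430],None,fx=5,fy=4.8,interpolation=cv2.INTER_CUBIC))
fit(c0); fit(c)
def cen(c,box,fn):
    x0,x1,y0,y1=box; m=np.zeros(c["image"].shape[:2],np.uint8); m[y0:y1,x0:x1]=fn(c["image"][y0:y1,x0:x1]); M=cv2.moments(m,True); return M["m10"]/M["m00"],M["m01"]/M["m00"]
for q in (c0,c):
    print("jar",onz(q,*cen(q,(285,320,180,215),lambda i:i.min(2)>150),50)[:2],"drop",onz(q,*cen(q,(330,355,145,170),lambda i:i[...,0].astype(int)<60),50)[:2],"hone",onz(q,*cen(q,(385,420,200,270),lambda i:i.max(2)<70),22)[:2])
s=ctrl.sense(); print(s["time_s"],s["eef_pos"],s["force"])
E
python3 look.py 9
```

```text
disc axes [89.9681778 90.4324646] ctr [565.31690043 -58.90848852] stone [557.97957094 -91.05656209] r 32.9747636577927 ang -102.856704926655
teeth [(np.float64(-148.1), np.float64(53.5)), (np.float64(-102.9), np.float64(53.6)), (np.float64(-57.9), np.float64(53.6)), (np.float64(32.2), np.float64(53.7)), (np.float64(77.3), np.float64(53.3)), (np.float64(122.2), np.float64(53.8)), (np.float64(167.2), np.float64(53.6))]
disc axes [89.72136688 90.50756836] ctr [565.34721964 -58.93841863] stone [597.12779964 -66.18320079] r 32.59589135960878 ang -12.841843304338287
teeth [(np.float64(-148.1), np.float64(53.5)), (np.float64(-103.0), np.float64(53.5)), (np.float64(-58.0), np.float64(53.5)), (np.float64(32.2), np.float64(53.6)), (np.float64(77.3), np.float64(53.3)), (np.float64(122.2), np.float64(53.5)), (np.float64(167.2), np.float64(53.7))]
jar [633.03011724  51.92041905] drop [725.16285642 -38.26752337] hone [ 532.30238865 -185.19965194]
jar [633.05089114  51.88644167] drop [725.25784976 -38.20521778] hone [ 560.49907986 -174.1256857 ]
10.1 [ 349.76425838 -155.28087694  207.9381534 ] [ 0.00639752 -0.03002155 -0.76245511]
t 10.1 [ 349.8 -155.3  207.9] F [ 0.01 -0.03 -0.76] yaw 49.9 r 236.1 ang 204.1
```

View pics/top9c.png

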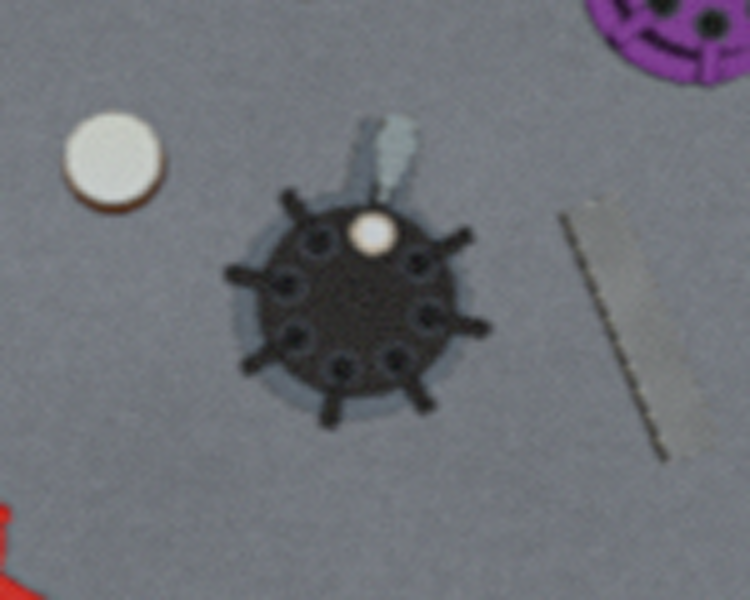

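View pics/side9c.png

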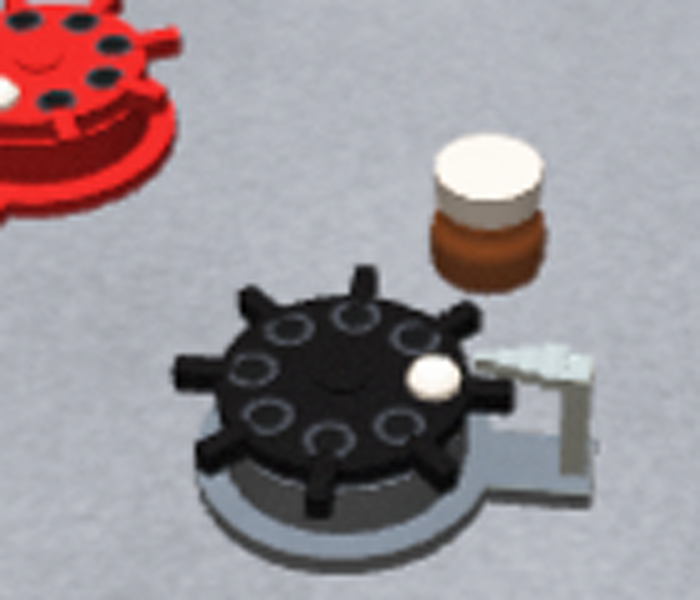

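The stone sits at −12.84°, right at the pointer (−12.5°), and the stand centre is unchanged within 0.05 mm. The honing-stone number disagrees, 28 mm apart. In the crops its edge is at the same pixels in both pictures, (560,215) to (665,460), so the thin dark-edge mask is suspect. I'll check it with a picture difference before handing in.

Run:
```python
from h import *
import pickle
a=pickle.load(open("top0.pkl","rb"))["image"]; b=cv2.imread("pics/top9.png")
A=a[195:275,380:432].astype(np.float32).mean(2); B=b[195:275,380:432].astype(np.float32).mean(2)
print("hone diff max/mean",abs(cv2.GaussianBlur(A-B,(5,5),0)).max(),abs(A-B).mean(),"shift px",cv2.phaseCorrelate(A,B,cv2.createHanningWindow(A.shape[::-1],cv2.CV_32F)))
s0=pickle.load(open("side0.pkl","rb"))["image"];s1=pickle.load(open("side9.pkl","rb"))["image"]
A=s0[275:335,250:350].astype(np.float32).mean(2);B=s1[275:335,250:350].astype(np.float32).mean(2)
print("side hone",abs(cv2.GaussianBlur(A-B,(5,5),0)).max(),cv2.phaseCorrelate(A,B,cv2.createHanningWindow(A.shape[::-1],cv2.CV_32F)))
```

```text
hone diff max/mean 2.4739583 1.8426282 shift px ((0.15816999882113691, -0.04620001870014079), 1.0200026441503454)
side hone 11.29948 ((0.08324627754550562, 0.027592831863540113), 0.9823482621510824)
```

The honing stone shows no shift (under 0.2 px, or 0.4 mm, in both views). The disagreement was mask noise. The arm is clear, so I'm handing in.

```bash
python3 -c "
from rig import ticket,ctrl
print(ctrl.sense()['time_s'],abs(ctrl.sense()['dq']).max()); print(ticket.finish_job())"
```

```text
10.15 0.010569955210104202
the job is handed in; nothing more can be done
None
```

The stone now sits at the pointer, and I handed the job in at 10.15 s. `finish_job` reports no verdict, so the outcome rests on my own checks below. I picked the black wheel on the grey stand over the red and purple look-alikes. With the gripper shut, I lowered a fingertip into a gap between its teeth on the robot's side. I pushed one tooth along an arc for two clicks, then lifted out and backed away.

**Last checks:**
- **Stone:** it is at −12.8°, against the pointer's −12.5° and its start of −102.9°, so it moved 90° and did not run past.
- **Stand:** its centre moved by less than 0.1 mm in the pictures. The forces I read after each move during the pushing never passed about 3 N.
- **Jar and bottle:** both are unchanged to about 0.1 mm.
- **Honing stone:** one check disagreed. A thin-edge mask gave a false 28 mm shift, but comparing the before and after pictures in two views showed less than 0.2 pixel (about 0.4 mm) of movement.
- **Arm:** it is clear of everything, about 208 mm up and well back from the stand.

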